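Hold the probe clip open over the pan's rim

ROBOT

A 7-joint arm with a two-finger parallel gripper is mounted at the origin on a cart in front of the work surface, level with it; the furniture and walls round the work are solid. World frame = base frame: x ahead of the robot, y to its left, z up, the work surface at z = 0. Lengths are in mm, angles in rad, forces in N, time in s.
With the tool pointing down it reaches from about 400 to 875 mm from the base axis. Payload 4.4 kg.
Tool frame: the origin (TCP) lies midway between the tips of the shut fingers; the grasp point (between the pads) lies 19 mm behind it; x points along the fingers, z is the direction in which the jaws open and shut, and the axes are right-handed (so a half turn about x gives the same grasp; the last joint's range is limited). The gripper opens to 85 mm and grips with 20 to 120 N. Pads are 22 mm wide; open, the fingers measure 114 mm over their backs; the gripper's body (76 mm by 85 mm) begins 54 mm behind the grasp point. The pads swing forward as they close: fully open they stand 13 mm farther back than shut.
Start: joints at [1.103, 0.628, 0.038, 1.517, -0.027, 0.996, -0.02], TCP at [254.227, -598.236, 231.313] pointing down, gripper open.
Joint ranges: [-3.06, 3.06], [-0.37, 2.12], [-1.25, 1.32], [0.18, 2.47], [-1.1, 4.24], [0.23, 1.98], [-2.94, 2.94]. Speed limits (rad/s): [2.57, 2.57, 3.14, 3.14, 3.14, 3.14, 3.14].

INTERFACE

Orientations are given as [roll, pitch, yaw] about the fixed x, y, z axes, in that order (R = Rz(yaw) Ry(pitch) Rx(roll)).
In Python, from cell import ctrl gives the robot as it stands. The module is installed in compiled form; this text tells all that it offers.
- The arm moves only by the tool servo_tool, never from a script. Its argument "rows" is a list of rows, each an object of numbers: "dx", "dy", "dz": the shift along the tool's x, y, z in units of 750 mm (1.0 is 750 mm); "wx", "wy", "wz": the turn, a rotation vector about the tool's x, y, z in units of 6 degrees (1.0 is 6 degrees); "fingers": the closure, from 0 (fully open) to 1 (shut). In form: [{"dx": .., "dy": .., "dz": .., "wx": .., "wy": .., "wz": .., "fingers": ..}, ...]. A call has 1 to 5 rows; each row shifts and turns the commanded pose from where the row before left it, along the tool's axes as they then stand; what a row does not reach is not made up. A row lasts 1/8 s, in which the tool goes at most 62.5 mm and 10.7 degrees, less where a joint would pass 70% of its speed; a pose out of reach is approached as far as the arm can. A call with a number of a shift or a turn outside -1 to 1 is refused whole. A call with a gripper value outside its range is refused whole. The fingers move at their own pace and stop on an object; the grip force is fixed at half the most. Time passes only in rows, so rows that do not move let the fingers close. It gives the time, the measured TCP pose, the force and the opening at its end, in the units of the state.
- ctrl.read_state(): the state, without advancing time (a new reading comes with each control period).
- ctrl.get_image(name): name is "scene" or "top"; returns the picture (384x512x3 uint8, red, green, blue); there is no depth.
- ctrl.camera_info(name): a dict with "fovy" (degrees; the focal length in pixels is half the picture's height over the tangent of half this angle, whatever the lens; pixels are square), "cx", "cy" (the principal point, pixels), "k1" (the pictures are not rectified: a ray, as slopes to the right and down, at radius r is drawn at 1 + k1 r^2 times it, then the intrinsics apply), "R" (3x3) and "t" (3): a world point X has camera coordinates R X + t. Camera axes: x right, y down, z forward; pixel columns grow to the right and rows downward; lengths in mm; the calibration is good to about 2 mm. A picture is of the moment at which its call begins. camera_info takes no time and is no camera call.
- ctrl.finish_job(): hands the job in, once; it reports no verdict.
Trained networks look in the newest picture that a camera, given by its name, has taken for a name from the list of things; names that differ only in an ending like _2 or _b are one class to them, and where a whole thing is asked for, a point or a joint stands for the part that bears it (a point fixed in the world has none). Each returns a list of dicts, best first, with "conf" (0 to 1); they miss things now and then, are a little off and sometimes report something else, mostly with a low value. They report only what shows in the picture. A call takes as long as a camera call.
- ctrl.search_frame(label, camera): "extent" ([centre column, centre row, width, height] in pixels, round what is visible of it).
- ctrl.silhouettes(label, camera): "region" (384x512 bool, what is visible of it) and "extent" ([centre column, centre row, width, height] in pixels, round what is visible of it).
- ctrl.mark_of(label, camera): "point" ([column, row] in pixels: a listed point, or the origin of a listed thing).
The state is a dict: "clock": time; "qpos": joint angles; "qd": joint speeds; "tau": joint torques, N m; "eef_pos": TCP position; "tool_rot": TCP orientation; "force": force on the tool from outside, world axes, zero at the start; "torque": the same for the moment, N m; "width": finger opening in mm.
Only numpy, scipy, OpenCV 4.12 (cv2) and the standard library are available. Lean on these libraries where they do the work, as an engineer would, in place of code of your own. Each camera call takes 0.05 s, during which the arm holds its last target.

TASK

Get the little pan ready for the thermometer: lift off its lid, which has a knob, and set it down flat on the bare worktop without dropping it. Then take the spring clip off the recipe stand by squeezing its two black grips together, and bring it open to the pan, jaws well down either side of the pan's wall, with the sleeve leg inside and the clip nowhere touching the pan. Finish holding it there, still squeezed wide open, so that I can push the probe into the sleeve before it bites; do not shift or upset the pan, the stand or the other things.

Things in the scene. Friction and masses are not known exactly. Their poses are not given: they have to be found in the camera images.
- pan: small round steel pan, 124 mm across outside, 118 inside, 85 mm high, loose, 0.9 kg, on a 10 mm cork trivet 132 mm across. Origin: centre of its underside, z up; rim at z = 85 mm. Two loop handles, 55 mm wide, stick out 25 mm beyond the wall along its +y and -y, 64 mm above the underside; the rim is free towards its +x and -x
- lid_knob (a point): black round knob (31 mm across) of the pan's loose steel lid: point on its axis at the height to grip, 36 mm above the lid's underside, 22 above its top face, 10 below the knob's top; z up. The lid is a disc 129 mm across, about 0.22 kg, with a shallow flange that sits inside the rim
- lid: the same lid: origin at the centre of its flange's underside, on which it stands when set down, 36 mm below lid_knob; z up. On the pan it is 79 mm above the pan's underside
- clip: spring clip like a big clothes peg, upright, 50 g; at the start its jaws bite the top edge of the stand's board. Origin: hinge pin. y along the pin, z up, x across the board to the leg with the probe sleeve, at the start on the side away from the robot. The frame is that leg's: upright at the start, it leans 0.33 rad about y when the grips are squeezed evenly. Jaws reach 42 mm below the pin
- clip_pivot (a point): centre of the clip's hinge pin (the clip's frame). The two black grips, 26 mm wide along the pin, reach from 10 to 45 mm above it and splay apart, 50 mm over their outer faces at the top. Squeezed fully together across the pin, about 28 mm above it, they open the jaws; their outer faces are then parallel, about 20 mm apart
- clip_leg (a joint): how far the clip is open, rad: 0 as it bites the board, 0.66 at its stop, grips squeezed fully together (jaw tips then about 36 mm apart, 28 mm between the rubber lips). The spring resists with about 4 N on each grip at first, 13 N at the stop, and shuts the clip when it is let go
- jaw_sleeve (a point): lower tip of the jaw leg that carries the probe sleeve, a 9 mm steel tube 30 mm long on its outer side; 42 mm below the pin at the start
- jaw_plain (a point): lower tip of the other, plain jaw leg; 42 mm below the pin at the start
- stand: recipe-card stand: a wooden foot 70 x 90 x 20 mm with an upright wooden board, 4 mm thick (its x), 84 mm wide (its y), whose top edge is 100 mm above the worktop; a small card stands on its front (-x) face. Loose, 0.7 kg. Origin: worktop level under the middle of the board, z up; the foot reaches from 25 mm in front of the board to 45 mm behind it
- salt: salt shaker, 44 mm across, 90 mm high, standing behind the work; bystander. Origin: centre of its underside
- mill: wooden pepper mill, 58 mm across, 170 mm high, bystander. Origin: centre of its underside
- glass: clear glass tumbler, 81 mm across, 93 mm high, bystander, at the back left. Origin: centre of its underside. A tall cupboard closes the worktop at the left, its front in line with the worktop's front edge; wall cabinets hang over the rear half of the worktop

How it is judged:
By the outcome, as a careful person would: the job done as asked, in the order asked, and still so for the second after the job is handed in, while the arm keeps its last pose, push and grip.
It also fails if it takes over 56 s, if anything falls off the work surface, if the arm or the gripper's body presses on something with over 40 N, if the wrist force passes 120 N, or if a joint passes its speed limit or range.

## Working session

There is one attempt and no reset: what is moved stays moved. The work goes in short steps, Python scripts to look and compute and a tool call to move; the robot and the scene stay as the last step left them, time stands still between calls to the robot, and variables do not carry over. Pictures are saved under pics/ and viewed, and the job is handed in when it is done.

Besides the shell and the picture viewer there is one more tool, called as name([rows], argument=value, ...), one row to a line, values as JSON. servo_tool: Moves the arm, as the interface text tells. Its arguments: {"type":"object","properties":{"rows":{"type":"array"}},"required":["rows"]}

```bash
mkdir -p pics
cat > h.py <<'E'
import numpy as np, cv2
from cell import ctrl
from scipy.spatial.transform import Rotation as Ro
def save(cam,name):
    im=ctrl.get_image(cam); cv2.imwrite(f'pics/{name}.png',cv2.cvtColor(im,cv2.COLOR_RGB2BGR)); return im
def K(cam):
    c=ctrl.camera_info(cam); f=192/np.tan(np.radians(c['fovy'])/2)
    return c,f,np.array(c['R']),np.array(c['t'])
def ray(cam,p):
    c,f,R,t=K(cam); d=np.array([(p[0]-c['cx'])/f,(p[1]-c['cy'])/f]); u=d.copy()
    for _ in range(30): u=d/(1+c['k1']*(u@u))
    v=R.T@np.array([u[0],u[1],1]); return -R.T@t, v/np.linalg.norm(v)
def atz(cam,p,z):
    o,v=ray(cam,p); return o+v*(z-o[2])/v[2]
def proj(cam,X):
    c,f,R,t=K(cam); Y=R@np.array(X,float)+t; u=Y[:2]/Y[2]; u=u*(1+c['k1']*(u@u)); return np.array([c['cx']+f*u[0],c['cy']+f*u[1]])
def tri(p1,p2):
    o1,v1=ray('scene',p1);o2,v2=ray('top',p2)
    A=np.stack([v1,-v2],1); s=np.linalg.lstsq(A,o2-o1,rcond=None)[0]
    a=o1+v1*s[0];b=o2+v2*s[1]; return (a+b)/2,np.linalg.norm(a-b)
E
python3 - <<'E'
from h import *
for c in ('scene','top'):
    save(c,c+'0'); i=ctrl.camera_info(c); print(c,i['fovy'],i['k1'],np.round(ray(c,(256,192)),2).tolist())
s=ctrl.read_state(); print(s)
for n in ['pan','lid_knob','lid','clip','clip_pivot','jaw_sleeve','jaw_plain','stand','salt','mill','glass']:
    P={}
    for c in ('scene','top'):
        r=ctrl.mark_of(n,c); P[c]=r[0]['point'] if r else None
        print(n,c,[(np.round(x['point'],1).tolist(),round(x['conf'],2)) for x in r[:3]])
    if all(v is not None for v in P.values()): X,e=tri(P['scene'],P['top']); print('   ',X.round(1),round(e,1))
E
```

```text
scene 45.41016682592583 0.040957026383244804 [[207.02, 404.84, 607.33], [0.39, -0.71, -0.59]]
top 48.8968189681558 -0.05424460479519016 [[338.03, -183.86, 998.23], [0.17, 0.01, -0.99]]
{'clock': 0.1, 'qpos': array([ 1.10319613,  0.62923212,  0.03842093,  1.51827318, -0.02701411,
        0.99630527, -0.01994869]), 'qd': array([ 6.86643884e-04, -4.13948049e-03,  9.88635236e-04, -3.25329821e-03,
       -1.70813978e-03, -7.91525913e-05, -6.97628551e-04]), 'tau': array([ 2.00602692e-03, -5.64532614e+01,  1.23003434e+00, -1.93972760e+01,
        1.12286760e-02,  5.28804536e-03, -1.41543387e-05]), 'eef_pos': array([ 254.0237644 , -597.69556256,  230.49289661]), 'tool_rot': array([3.13585706, 1.56909518, 1.96692371]), 'force': array([-0.16711978, -0.60111354, -0.40366462]), 'torque': array([-0.00018358, -0.0268804 ,  0.04253745]), 'width': 85.1872252923637}
pan scene [([349.0, 220.1], 0.76)]
pan top []
lid_knob scene [([354.5, 168.8], 0.57), ([204.0, 259.7], 0.51)]
lid_knob top [([325.4, 235.8], 0.9)]
    [ 394.6 -319.5  132.3] 1.3
lid scene [([349.0, 189.4], 0.58)]
lid top [([320.3, 237.7],
[... 264 characters left out ...]
9] 0.5
jaw_sleeve scene [([200.0, 253.8], 0.7)]
jaw_sleeve top [([192.1, 160.7], 0.72), ([187.9, 162.1], 0.47)]
    [564.8 -37.5  77.8] 10.8
jaw_plain scene [([204.4, 255.1], 0.79)]
jaw_plain top [([192.3, 165.4], 0.62)]
    [554.8 -37.7  78.5] 8.5
stand scene [([210.7, 283.5], 0.92)]
stand top [([207.5, 174.9], 0.95), ([330.7, 236.0], 0.71)]
    [557.3 -58.9 -12.2] 2.3
salt scene [([234.6, 210.7], 0.76)]
salt top [([282.9, 150.5], 0.7)]
    [ 614.1 -243.4    3.7] 5.6
mill scene [([256.0, 186.7], 0.72)]
mill top [([324.3, 149.6], 0.94)]
    [ 616.5 -344.5    1.6] 6.9
glass scene [([186.8, 233.3], 0.65)]
glass top [([240.0, 132.6], 0.72), ([326.8, 234.8], 0.23)]
    [ 662.1 -138.6    2.1] 6.8
```

View pics/scene0.png

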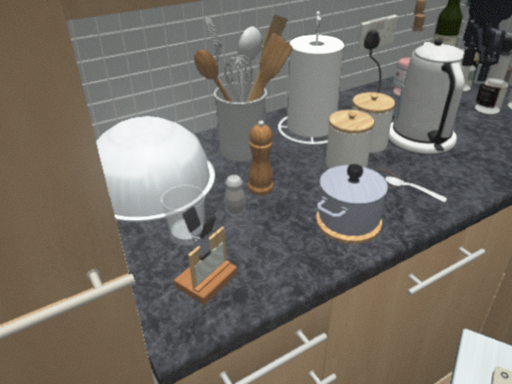

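View pics/top0.png

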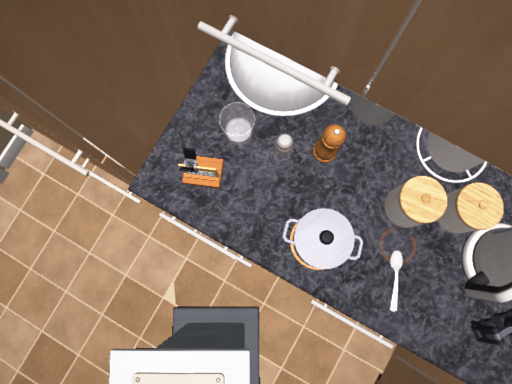

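Run:
```python
from h import *
a=cv2.imread('pics/scene0.png');b=cv2.imread('pics/top0.png')
cv2.imwrite('pics/z1.png',np.hstack([cv2.resize(a[190:310,150:270],(400,400),interpolation=2),cv2.resize(b[130:210,160:240],(400,400),interpolation=2)]))
cv2.imwrite('pics/z2.png',np.hstack([cv2.resize(a[140:260,290:410],(400,400),interpolation=2),cv2.resize(b[190:290,270:370],(400,400),interpolation=2)]))
for n,c in (('silver', (0,0)),):pass
for p in [(131,188),(390,347),(225,55)]: print(p,atz('top',p,0).round(0))
# handles in top
for p in [(291,229),(356,250)]: print('h',p,atz('top',p,74).round(1))
```

```text
(131, 188) [523. 125.   0.]
(390, 347) [ 151. -477.    0.]
(225, 55) [ 869. -102.    0.]
h (291, 229) [ 414.7 -254.    74. ]
h (356, 250) [ 367.6 -393.7   74. ]
```

View pics/z1.png

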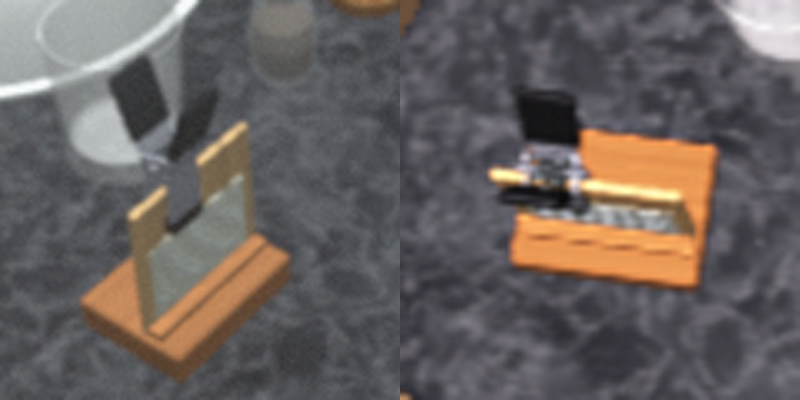

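View pics/z2.png

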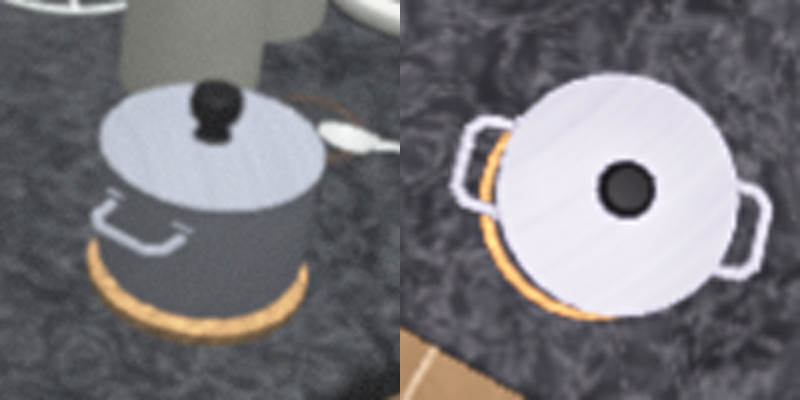

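Run:
```python
from h import *
from scipy.optimize import least_squares
def circ(P):
    f=lambda q:np.hypot(P[:,0]-q[0],P[:,1]-q[1])-q[2]
    r=least_squares(f,[*P.mean(0),60],loss='soft_l1',f_scale=1.5); return r.x,np.abs(f(r.x)).mean()
for lab,zs in (('lid',(95,99,103)),):
  for cam in ('top','scene'):
    r=ctrl.silhouettes(lab,cam)
    for k in r[:1]:
        m=k['region'].astype(np.uint8); print(lab,cam,k['conf'],k['extent'],m.sum())
        c=max(cv2.findContours(m,0,1)[0],key=cv2.contourArea)[:,0]
        for z in zs:
            P=np.array([atz(cam,p,z)[:2] for p in c]); x,e=circ(P); print(z,x.round(1),e.round(2))
print('knob top z125',atz('top',(325.4,235.8),125).round(1),'scene',atz('scene',(354.5,168.8),125).round(1))
print('h',atz('top',(290.5,231.2),74).round(1),atz('top',(356.3,247.5),74).round(1))
for cam in ('top','scene'):
    for lab in ('stand','clip','pan'):
        r=ctrl.silhouettes(lab,cam)
        if r:
            m=r[0]['region'].astype(np.uint8); print(lab,cam,r[0]['conf'],r[0]['extent'],m.sum())
            cv2.imwrite(f'pics/m_{lab}_{cam}.png',m*255)
R=Ro.from_euler('xyz',ctrl.read_state()['tool_rot']).as_matrix();print(R.round(3))
```

```text
lid top 0.6 [324.8, 239.1, 62.6, 61.5] 2864
95 [ 392.8 -321.7   63.1] 0.55
99 [ 392.6 -321.1   62.8] 0.55
103 [ 392.3 -320.5   62.6] 0.55
lid scene 0.81 [353.8, 186.7, 69.0, 44.6] 1932
95 [ 393.9 -326.1   62. ] 1.46
99 [ 392.5 -320.4   61.5] 1.45
103 [ 391.  -314.7   61. ] 1.44
knob top z125 [ 395.7 -320.5  125. ] scene [ 396.8 -330.7  125. ]
h [ 409.9 -252.7   74. ] [ 372.9 -394.6   74. ]
stand top 0.81 [202.0, 171.6, 42.4, 33.9] 876
clip top 0.59 [201.8, 173.1, 42.6, 38.7] 969
pan top 0.86 [322.5, 241.7, 82.0, 45.2] 352
stand scene 0.91 [205.7, 266.8, 61.5, 75.0] 2343
clip scene 0.69 [196.8, 235.2, 29.3, 54.6] 860
pan scene 0.77 [353.1, 213.9, 69.5, 44.1] 1993
[[ 0.     0.92   0.391]
 [ 0.     0.391 -0.92 ]
 [-1.     0.     0.   ]]
```

Run:
```python
from h import *
for n,p in dict(br=(222.9,158.8),fr=(219.6,187.4),fl=(182.2,183),back2=(196,155.8)).items(): print(n,atz('top',p,20).round(1))
for n,p in dict(bl=(178,165),brd=(216.6,169.4)).items(): print(n,atz('top',p,100).round(1))
# scene: board top corners zoom 400/120
q=lambda x,y:(150+x*.3,190+y*.3)
for n,p in dict(L=(132,215),R=(246,126)).items(): print(n,atz('scene',q(*p),100).round(1))
for n,p in dict(fl=(82,303),f=(180,380),r=(291,258)).items(): print(n,atz('scene',q(*p),20 if n!='x' else 0).round(1))
print(atz('top',(191,164.3),118).round(1),atz('scene',(202.6,235.9),118).round(1))
```

```text
br [588.2 -99.7  20. ]
fr [518.8 -92.3  20. ]
fl [530.4  -3.4  20. ]
back2 [596.5 -35.1  20. ]
bl [555.   -7.9 100. ]
brd [544.1 -92.9 100. ]
L [557.9 -10.6 100. ]
R [544.1 -91.  100. ]
fl [598.4 -10.9  20. ]
f [525.6   7.7  20. ]
r [519.2 -88.4  20. ]
[551.9 -39.5 118. ] [551.8 -40.7 118. ]
```

```bash
cat > plan.py <<'E'
from h import *
import json
def yawR(a):
    a=np.radians(a); z=np.array([np.cos(a),np.sin(a),0]); x=np.array([0,0,-1.]); return np.stack([x,np.cross(z,x),z],1)
def cur():
    s=ctrl.read_state(); return s['eef_pos'],Ro.from_euler('xyz',s['tool_rot']).as_matrix(),s
def go(tgt,Rt,n,f,start=None):
    p,R,s=cur()
    if start is not None: p,R=start
    w=(Ro.from_matrix(R.T@Rt)).as_rotvec()/n
    d=(np.array(tgt)-p)/n; rows=[]
    for i in range(n):
        # correct drift
        d=(np.array(tgt)-p)/(n-i); w=Ro.from_matrix(R.T@Rt).as_rotvec()/(n-i)
        a=np.round(R.T@d/750,4); b=np.round(np.degrees(w)/6,3)
        rows.append(dict(zip(['dx','dy','dz','wx','wy','wz'],[float(v) for v in [*a,*b]]),fingers=f))
        p=p+R@(a*750); R=R@Ro.from_rotvec(np.radians(b*6)).as_matrix()
    for i in range(0,n,5): print(json.dumps(rows[i:i+5]))
    print('end',p.round(2))
    return p,R
E
python3 - <<'E'
from plan import *
e=go([394,-321,190],yawR(-40),8,0,start=(np.array([254.227,-598.236,231.313]),cur()[1]))
print(np.degrees(np.arctan2(*cur()[1][[1,0],2])))
E
```

```text
[{"dx": 0.0069, "dy": 0.0395, "dz": -0.0334, "wx": -0.562, "wy": 0.0, "wz": -0.0, "fingers": 0}, {"dx": 0.0069, "dy": 0.0414, "dz": -0.031, "wx": -0.562, "wy": 0.0, "wz": -0.0, "fingers": 0}, {"dx": 0.0069, "dy": 0.0432, "dz": -0.0286, "wx": -0.562, "wy": 0.0, "wz": -0.0, "fingers": 0}, {"dx": 0.0069, "dy": 0.0448, "dz": -0.026, "wx": -0.562, "wy": 0.0, "wz": -0.0, "fingers": 0}, {"dx": 0.0069, "dy": 0.0462, "dz": -0.0233, "wx": -0.562, "wy": 0.0, "wz": -0.0, "fingers": 0}]
[{"dx": 0.0069, "dy": 0.0475, "dz": -0.0205, "wx": -0.562, "wy": 0.0, "wz": -0.0, "fingers": 0}, {"dx": 0.0069, "dy": 0.0486, "dz": -0.0177, "wx": -0.563, "wy": 0.0, "wz": -0.0, "fingers": 0}, {"dx": 0.0068, "dy": 0.0496, "dz": -0.0148, "wx": -0.562, "wy": 0.0, "wz": -0.001, "fingers": 0}]
end [ 394.01 -320.96  190.  ]
-66.98215737927259
```

servo_tool([
  {"dx": 0.007, "dy": 0.0395, "dz": -0.0335, "wx": -0.56, "fingers": 0},
  {"dx": 0.007, "dy": 0.0415, "dz": -0.031, "wx": -0.56, "fingers": 0},
  {"dx": 0.007, "dy": 0.043, "dz": -0.0285, "wx": -0.56, "fingers": 0},
  {"dx": 0.007, "dy": 0.045, "dz": -0.026, "wx": -0.56, "fingers": 0},
  {"dx": 0.007, "dy": 0.046, "dz": -0.0235, "wx": -0.56, "fingers": 0},
])

```text
schema error: expected keys dx, dy, dz, wx, wy, wz, fingers
```

servo_tool([
  {"dx": 0.007, "dy": 0.0475, "dz": -0.0205, "wx": -0.56, "fingers": 0},
  {"dx": 0.007, "dy": 0.0485, "dz": -0.0175, "wx": -0.56, "fingers": 0},
  {"dx": 0.007, "dy": 0.0495, "dz": -0.015, "wx": -0.58, "fingers": 0},
  {"fingers": 0},
  {"fingers": 0},
])

```text
schema error: expected keys dx, dy, dz, wx, wy, wz, fingers
```

Run:
```python
from plan import *
for c in ('scene','top'): save(c,c+'1')
p,R,s=cur(); print(s['clock'],p,np.degrees(np.arctan2(R[1,2],R[0,2])),R[:,0].round(3),s['qpos'].round(3),s['force'])
for c in ('scene','top'):
    r=ctrl.mark_of('lid_knob',c); print(c,[(np.round(x['point'],1).tolist(),round(x['conf'],2),atz(c,x['point'],125).round(1)) for x in r[:3]], proj(c,p), proj(c,(394,-321,125)))
a=cv2.imread('pics/scene1.png');b=cv2.imread('pics/top1.png')
cv2.imwrite('pics/z3.png',np.hstack([cv2.resize(a[90:210,290:410],(400,400),interpolation=2),cv2.resize(b[190:290,270:370],(400,400),interpolation=2)]))
```

```text
1.7 [ 254.21968429 -598.24747766  231.33071254] -66.98363604371437 [ 0. -0. -1.] [ 1.103  0.628  0.038  1.517 -0.027  0.996 -0.02 ] [-0.56732472  0.08381018 -0.89609674]
scene [([353.4, 170.5], 0.95, array([ 396.8, -324.1,  125. ]))] [469.70946654  79.75051062] [354.28326411 171.66173998]
top [([327.3, 236.1], 0.6, array([ 395. , -324.4,  125. ])), ([322.7, 240.2], 0.54, array([ 386.7, -314.6,  125. ]))] [493.15323134 309.25531768] [325.66821368 236.61969199]
```

View pics/z3.png

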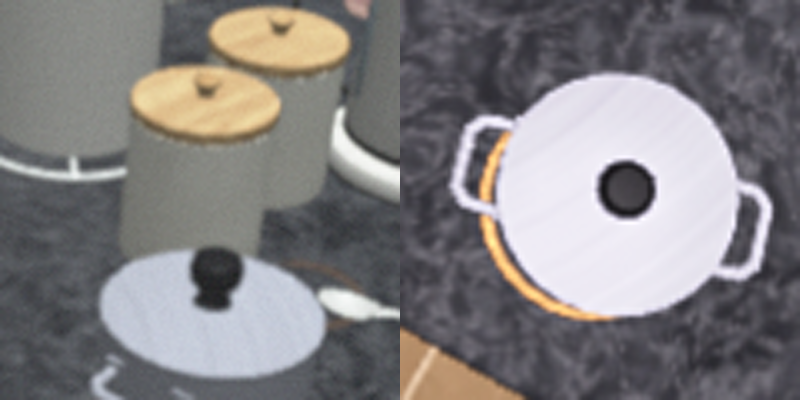

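servo_tool([
  {"dx": 0.007, "dy": 0.0395, "dz": -0.0335, "wx": -0.56, "wy": 0, "wz": 0, "fingers": 0},
  {"dx": 0.007, "dy": 0.0415, "dz": -0.031, "wx": -0.56, "wy": 0, "wz": 0, "fingers": 0},
  {"dx": 0.007, "dy": 0.043, "dz": -0.0285, "wx": -0.56, "wy": 0, "wz": 0, "fingers": 0},
  {"dx": 0.007, "dy": 0.045, "dz": -0.026, "wx": -0.56, "wy": 0, "wz": 0, "fingers": 0},
  {"dx": 0.007, "dy": 0.046, "dz": -0.0235, "wx": -0.56, "wy": 0, "wz": 0, "fingers": 0},
])

```text
clock: 2.42
eef_pos: [342.1, -423.8, 205.1]
tool_rot: [0.219, 1.57, -0.655]
force: [0.4, -0.0, -0.3]
width: 85.3
```

servo_tool([
  {"dx": 0.007, "dy": 0.0475, "dz": -0.0205, "wx": -0.56, "wy": 0, "wz": 0, "fingers": 0},
  {"dx": 0.007, "dy": 0.0485, "dz": -0.0175, "wx": -0.56, "wy": 0, "wz": 0, "fingers": 0},
  {"dx": 0.007, "dy": 0.0495, "dz": -0.015, "wx": -0.58, "wy": 0, "wz": 0, "fingers": 0},
  {"dx": 0, "dy": 0, "dz": 0, "wx": 0, "wy": 0, "wz": 0, "fingers": 0},
  {"dx": 0, "dy": 0, "dz": 0, "wx": 0, "wy": 0, "wz": 0, "fingers": 0},
])

```text
clock: 3.05
eef_pos: [393.8, -321.9, 189.5]
tool_rot: [-0.781, 1.57, -1.48]
force: [-0.1, 0.8, -0.9]
width: 85.5
```

Run:
```python
from plan import *
save('scene','scene2'); p,R,s=cur(); print(s['clock'],p,np.degrees(np.arctan2(R[1,2],R[0,2])),R[:,0].round(3),s['qpos'].round(3),s['force'])
print(proj('scene',p))
go([394,-322,109],yawR(-40),4,0)
```

```text
3.1 [ 393.51691387 -322.30358808  189.51214308] -40.08298335948338 [ 0.    -0.001 -1.   ] [ 0.697  0.486 -0.095  1.952  0.07   0.707 -0.14 ] [-0.93002868  0.03378489 -0.61439623]
[358.79229339 141.71901747]
[{"dx": 0.0268, "dy": 0.0002, "dz": 0.0, "wx": -0.003, "wy": 0.002, "wz": 0.002, "fingers": 0}, {"dx": 0.0268, "dy": 0.0002, "dz": 0.0001, "wx": -0.004, "wy": 0.002, "wz": 0.002, "fingers": 0}, {"dx": 0.0269, "dy": 0.0002, "dz": 0.0, "wx": -0.003, "wy": 0.001, "wz": 0.002, "fingers": 0}, {"dx": 0.0268, "dy": 0.0002, "dz": 0.0001, "wx": -0.004, "wy": 0.002, "wz": 0.001, "fingers": 0}]
end [ 394.02 -321.99  109.04]
```

View pics/scene2.png

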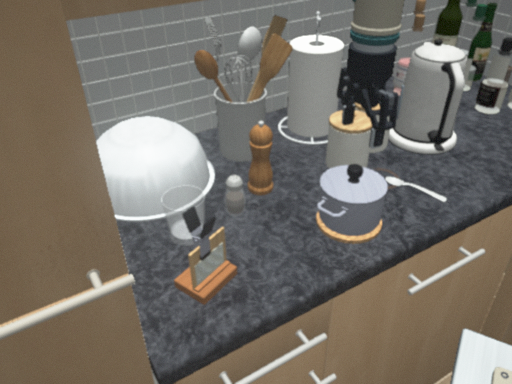

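The open gripper sits right above the knob (fingers at about (362,105), knob at (354,172)). I'll descend and close.

servo_tool([
  {"dx": 0.027, "dy": 0.0005, "dz": 0, "wx": 0, "wy": 0, "wz": 0, "fingers": 0},
  {"dx": 0.027, "dy": 0, "dz": 0, "wx": 0, "wy": 0, "wz": 0, "fingers": 0},
  {"dx": 0.027, "dy": 0, "dz": 0, "wx": 0, "wy": 0, "wz": 0, "fingers": 0},
  {"dx": 0.026, "dy": 0, "dz": 0, "wx": 0, "wy": 0, "wz": 0, "fingers": 0},
  {"dx": 0, "dy": 0, "dz": 0, "wx": 0, "wy": 0, "wz": 0, "fingers": 0.3},
])

```text
clock: 3.72
eef_pos: [392.7, -321.5, 108.1]
tool_rot: [-2.826, 1.568, 2.757]
force: [-0.4, -0.2, 0.8]
width: 69.9
```

servo_tool([
  {"dx": 0, "dy": 0, "dz": 0, "wx": 0, "wy": 0, "wz": 0, "fingers": 0.5},
  {"dx": 0, "dy": 0, "dz": 0, "wx": 0, "wy": 0, "wz": 0, "fingers": 0.6},
  {"dx": 0, "dy": 0, "dz": 0, "wx": 0, "wy": 0, "wz": 0, "fingers": 0.65},
  {"dx": 0, "dy": 0, "dz": 0, "wx": 0, "wy": 0, "wz": 0, "fingers": 0.7},
  {"dx": 0, "dy": 0, "dz": 0, "wx": 0, "wy": 0, "wz": 0, "fingers": 1},
])

```text
clock: 4.35
eef_pos: [394.7, -321.5, 110.3]
tool_rot: [-0.09, 1.569, -0.788]
force: [-0.2, 0.1, 7.8]
width: 27.7
```

servo_tool([
  {"dx": 0, "dy": 0, "dz": 0, "wx": 0, "wy": 0, "wz": 0, "fingers": 1},
  {"dx": 0, "dy": 0, "dz": 0, "wx": 0, "wy": 0, "wz": 0, "fingers": 1},
])

```text
clock: 4.6
eef_pos: [394.7, -321.5, 110.3]
tool_rot: [-0.107, 1.569, -0.805]
force: [-1.5, -0.4, 7.2]
width: 27.9
```

servo_tool([
  {"dx": -0.004, "dy": 0, "dz": 0, "wx": 0, "wy": 0, "wz": 0, "fingers": 1},
  {"dx": -0.006, "dy": 0, "dz": 0, "wx": 0, "wy": 0, "wz": 0, "fingers": 1},
  {"dx": -0.01, "dy": 0, "dz": 0, "wx": 0, "wy": 0, "wz": 0, "fingers": 1},
  {"dx": -0.015, "dy": 0, "dz": 0, "wx": 0, "wy": 0, "wz": 0, "fingers": 1},
  {"dx": -0.015, "dy": 0, "dz": 0, "wx": 0, "wy": 0, "wz": 0, "fingers": 1},
])

```text
clock: 5.22
eef_pos: [394.3, -320.9, 147.5]
tool_rot: [0.109, 1.57, -0.589]
force: [-0.3, 0.4, -1.5]
width: 28.3
```

Run:
```python
from plan import *
a=save('scene','scene3')[...,::-1]; p,R,s=cur(); print(s['clock'],p,s['force'],s['width'])
cv2.imwrite('pics/z4.png',cv2.resize(a[80:260,270:430],(640,720)[::1],interpolation=2)[:600])
```

```text
5.275 [ 394.99793832 -321.4501218   148.77670688] [-0.02796499  0.16505038 -0.30070357] 27.80627243233955
```

View pics/z4.png

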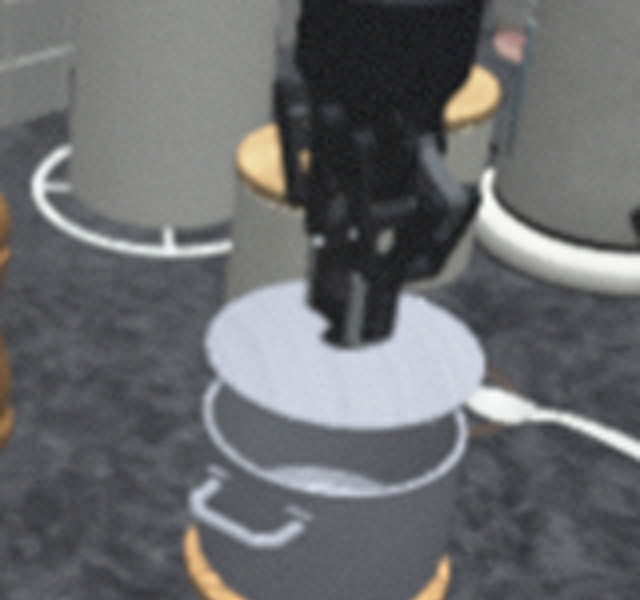

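Run:
```python
from plan import *
s0=(np.array([394.5,-321.3,148.3]),yawR(-40))
s1=go([394.5,-321.3,165],yawR(-40),1,1,start=s0)
s2=go([500,-178,165],yawR(-20),7,1,start=s1)
s3=go([500,-178,34],yawR(-20),5,1,start=s2)
```

```text
[{"dx": -0.0223, "dy": 0.0, "dz": 0.0, "wx": 0.0, "wy": 0.0, "wz": 0.0, "fingers": 1}]
end [ 394.5  -321.3   165.02]
[{"dx": 0.0, "dy": 0.0338, "dz": -0.0022, "wx": -0.476, "wy": 0.0, "wz": 0.0, "fingers": 1}, {"dx": 0.0, "dy": 0.0339, "dz": -0.0005, "wx": -0.476, "wy": 0.0, "wz": 0.0, "fingers": 1}, {"dx": 0.0, "dy": 0.0339, "dz": 0.0012, "wx": -0.476, "wy": 0.0, "wz": 0.0, "fingers": 1}, {"dx": 0.0, "dy": 0.0338, "dz": 0.0029, "wx": -0.476, "wy": 0.0, "wz": 0.0, "fingers": 1}, {"dx": 0.0, "dy": 0.0336, "dz": 0.0046, "wx": -0.476, "wy": 0.0, "wz": 0.0, "fingers": 1}]
[{"dx": 0.0, "dy": 0.0333, "dz": 0.0063, "wx": -0.477, "wy": 0.0, "wz": 0.0, "fingers": 1}, {"dx": 0.0, "dy": 0.0329, "dz": 0.008, "wx": -0.476, "wy": 0.0, "wz": 0.0, "fingers": 1}]
end [ 500.02 -177.99  165.02]
[{"dx": 0.0349, "dy": -0.0, "dz": -0.0, "wx": -0.0, "wy": 0.0, "wz": 0.0, "fingers": 1}, {"dx": 0.035, "dy": -0.0, "dz": -0.0, "wx": -0.0, "wy": 0.0, "wz": 0.0, "fingers": 1}, {"dx": 0.0349, "dy": -0.0, "dz": -0.0, "wx": -0.0, "wy": 0.0, "wz": 0.0, "fingers": 1}, {"dx": 0.0349, "dy": -0.0, "dz": -0.0, "wx": -0.0, "wy": 0.0, "wz": 0.0, "fingers": 1}, {"dx": 0.035, "dy": -0.0, "dz": -0.0, "wx": -0.0, "wy": 0.0, "wz": 0.0, "fingers": 1}]
end [ 500.02 -177.99   34.  ]
```

servo_tool([
  {"dx": -0.022, "dy": 0, "dz": 0, "wx": 0, "wy": 0, "wz": 0, "fingers": 1},
  {"dx": 0, "dy": 0.02, "dz": -0.001, "wx": -0.4, "wy": 0, "wz": 0, "fingers": 1},
  {"dx": 0, "dy": 0.034, "dz": -0.001, "wx": -0.5, "wy": 0, "wz": 0, "fingers": 1},
  {"dx": 0, "dy": 0.034, "dz": 0.001, "wx": -0.5, "wy": 0, "wz": 0, "fingers": 1},
  {"dx": 0, "dy": 0.034, "dz": 0.003, "wx": -0.5, "wy": 0, "wz": 0, "fingers": 1},
])

```text
clock: 5.9
eef_pos: [449.4, -245.1, 162.6]
tool_rot: [2.21, 1.57, 1.715]
force: [0.5, 0.5, -2.2]
width: 27.7
```

servo_tool([
  {"dx": 0, "dy": 0.034, "dz": 0.004, "wx": -0.5, "wy": 0, "wz": 0, "fingers": 1},
  {"dx": 0, "dy": 0.034, "dz": 0.006, "wx": -0.5, "wy": 0, "wz": 0, "fingers": 1},
  {"dx": 0, "dy": 0.034, "dz": 0.008, "wx": -0.43, "wy": 0, "wz": 0, "fingers": 1},
  {"dx": 0, "dy": 0.012, "dz": 0.002, "wx": 0, "wy": 0, "wz": 0, "fingers": 1},
  {"dx": 0, "dy": 0, "dz": 0, "wx": 0, "wy": 0, "wz": 0, "fingers": 1},
])

```text
clock: 6.52
eef_pos: [498.1, -175.1, 162.7]
tool_rot: [-3.118, 1.57, 2.817]
force: [-0.2, -0.4, -1.4]
width: 27.8
```

Run:
```python
from plan import *
for c in ('scene','top'): save(c,c+'5')
p,R,s=cur(); print(s['clock'],p,s['force'],s['width'],np.degrees(np.arctan2(R[1,2],R[0,2])))
```

```text
6.625 [ 497.40620861 -176.72601097  162.8286233 ] [ 0.25212353 -0.50250345 -0.94053633] 27.770612168031562 -20.06957108052418
```

View pics/scene5.png

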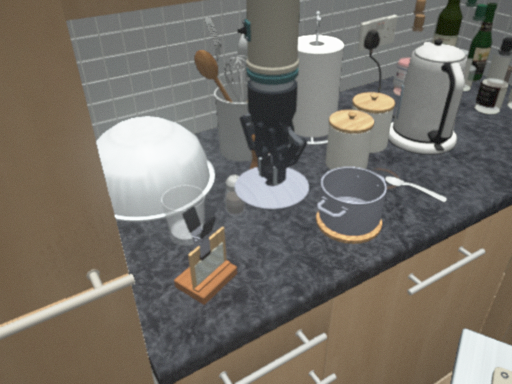

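View pics/top5.png

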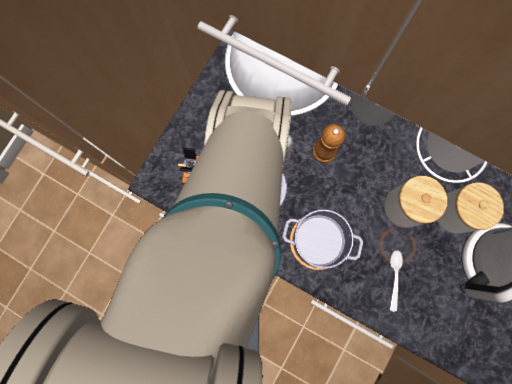

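The lid hangs level at about (272,185), clear of the salt and the pan. I'll lower it at this spot.

servo_tool([
  {"dx": 0.02, "dy": 0, "dz": 0, "wx": 0, "wy": 0, "wz": 0, "fingers": 1},
  {"dx": 0.045, "dy": 0, "dz": 0, "wx": 0, "wy": 0, "wz": 0, "fingers": 1},
  {"dx": 0.05, "dy": 0, "dz": 0, "wx": 0, "wy": 0, "wz": 0, "fingers": 1},
  {"dx": 0.04, "dy": 0, "dz": 0, "wx": 0, "wy": 0, "wz": 0, "fingers": 1},
  {"dx": 0.02, "dy": 0, "dz": 0, "wx": 0, "wy": 0, "wz": 0, "fingers": 1},
])

```text
clock: 7.25
eef_pos: [496.6, -176.1, 29.6]
tool_rot: [-2.986, 1.567, 2.947]
force: [0.6, -0.7, -0.7]
width: 28.0
```

servo_tool([
  {"dx": 0.003, "dy": 0, "dz": 0, "wx": 0, "wy": 0, "wz": 0, "fingers": 1},
  {"dx": 0.002, "dy": 0, "dz": 0, "wx": 0, "wy": 0, "wz": 0, "fingers": 1},
  {"dx": 0, "dy": 0, "dz": 0, "wx": 0, "wy": 0, "wz": 0, "fingers": 1},
])

```text
clock: 7.62
eef_pos: [498.9, -176.1, 28.9]
tool_rot: [0.067, 1.569, -0.282]
force: [0.5, -0.4, -2.3]
width: 27.8
```

servo_tool([
  {"dx": 0.003, "dy": 0, "dz": 0, "wx": 0, "wy": 0, "wz": 0, "fingers": 1},
  {"dx": 0.002, "dy": 0, "dz": 0, "wx": 0, "wy": 0, "wz": 0, "fingers": 1},
  {"dx": 0, "dy": 0, "dz": 0, "wx": 0, "wy": 0, "wz": 0, "fingers": 1},
])

```text
clock: 8.0
eef_pos: [498.3, -175.8, 24.3]
tool_rot: [2.892, 1.571, 2.543]
force: [0.1, -0.6, -1.2]
width: 27.5
```

servo_tool([
  {"dx": 0.002, "dy": 0, "dz": 0, "wx": 0, "wy": 0, "wz": 0, "fingers": 1},
  {"dx": 0, "dy": 0, "dz": 0, "wx": 0, "wy": 0, "wz": 0, "fingers": 1},
])

```text
clock: 8.25
eef_pos: [498.2, -175.8, 22.7]
tool_rot: [-3.122, 1.571, 2.812]
force: [-0.4, 0.2, -1.2]
width: 28.1
```

servo_tool([
  {"dx": 0.002, "dy": 0, "dz": 0, "wx": 0, "wy": 0, "wz": 0, "fingers": 1},
  {"dx": 0, "dy": 0, "dz": 0, "wx": 0, "wy": 0, "wz": 0, "fingers": 1},
])

```text
clock: 8.5
eef_pos: [498.4, -175.9, 21.4]
tool_rot: [0.024, 1.571, -0.325]
force: [-0.6, 1.0, 0.2]
width: 27.7
```

Run:
```python
from plan import *
a=save('scene','scene6'); p,R,s=cur(); print(s['clock'],p,s['force'],s['width'])
cv2.imwrite('pics/z5.png',cv2.resize(a[110:260,200:350,::-1],(600,600),interpolation=2))
```

```text
8.55 [ 498.34634032 -175.9032856    21.38418964] [-0.12137858 -0.06025721 -0.80232147] 27.79187423920017
```

View pics/z5.png

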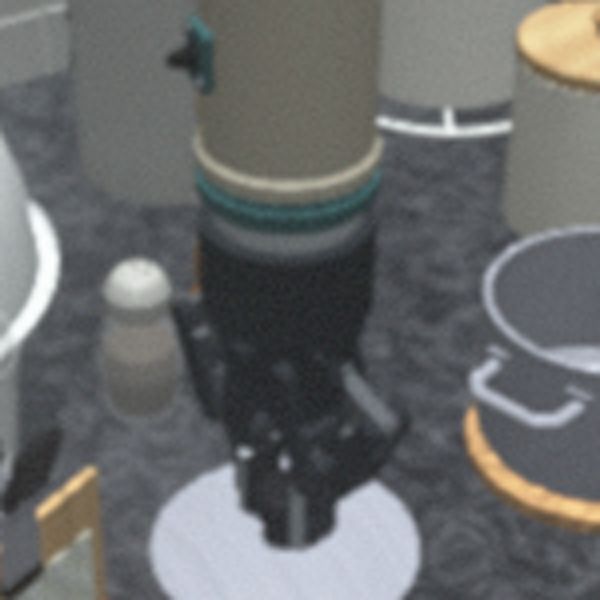

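Contact seems near. I'll continue in small steps.

servo_tool([
  {"dx": 0.0015, "dy": 0, "dz": 0, "wx": 0, "wy": 0, "wz": 0, "fingers": 1},
  {"dx": 0, "dy": 0, "dz": 0, "wx": 0, "wy": 0, "wz": 0, "fingers": 1},
])

```text
clock: 8.8
eef_pos: [498.3, -175.9, 21.3]
tool_rot: [-0.406, 1.57, -0.755]
force: [-1.7, 1.0, 10.9]
width: 27.8
```

servo_tool([
  {"dx": 0.0015, "dy": 0, "dz": 0, "wx": 0, "wy": 0, "wz": 0, "fingers": 1},
  {"dx": 0, "dy": 0, "dz": 0, "wx": 0, "wy": 0, "wz": 0, "fingers": 1},
])

```text
clock: 9.05
eef_pos: [498.4, -175.9, 21.2]
tool_rot: [-0.423, 1.57, -0.772]
force: [-4.4, 1.3, 20.9]
width: 27.9
```

servo_tool([
  {"dx": -0.0022, "dy": 0, "dz": 0, "wx": 0, "wy": 0, "wz": 0, "fingers": 1},
  {"dx": 0, "dy": 0, "dz": 0, "wx": 0, "wy": 0, "wz": 0, "fingers": 0.5},
  {"dx": 0, "dy": 0, "dz": 0, "wx": 0, "wy": 0, "wz": 0, "fingers": 0},
  {"dx": 0, "dy": 0, "dz": 0, "wx": 0, "wy": 0, "wz": 0, "fingers": 0},
  {"dx": 0, "dy": 0, "dz": 0, "wx": 0, "wy": 0, "wz": 0, "fingers": 0},
])

```text
clock: 9.68
eef_pos: [498.3, -175.8, 20.5]
tool_rot: [3.111, 1.571, 2.763]
force: [0.3, -0.0, -1.4]
width: 85.3
```

servo_tool([
  {"dx": 0, "dy": 0, "dz": 0, "wx": 0, "wy": 0, "wz": 0, "fingers": 0},
  {"dx": -0.02, "dy": 0, "dz": 0, "wx": 0, "wy": 0, "wz": 0, "fingers": 0},
  {"dx": -0.05, "dy": 0, "dz": 0, "wx": 0, "wy": 0, "wz": 0, "fingers": 0},
  {"dx": -0.07, "dy": 0, "dz": 0, "wx": 0, "wy": 0, "wz": 0, "fingers": 0},
  {"dx": -0.07, "dy": 0, "dz": 0, "wx": 0, "wy": 0, "wz": 0, "fingers": 0},
])

```text
clock: 10.3
eef_pos: [498.1, -175.8, 180.7]
tool_rot: [0.066, 1.57, -0.283]
force: [1.2, -0.1, -0.4]
width: 85.4
```

Run:
```python
from plan import *
a=save('scene','scene7');p,R,s=cur(); print(s['clock'],p,s['force'],s['width'])
for n in ('lid','clip_pivot','stand','lid_knob'):
    r=ctrl.mark_of(n,'scene'); print(n,[(np.round(x['point'],1),round(x['conf'],2)) for x in r[:2]])
# project mid-points plan
s1=go([552,-40,235],yawR(-7.5),5,0)
```

```text
10.35 [ 501.96065082 -176.82799731  187.16601408] [ 1.00956033 -0.65211674  4.2076625 ] 85.37318966316073
lid [(array([269.1, 248.4]), 0.58)]
clip_pivot [(array([202.4, 234.9]), 0.75), (array([200.8, 255. ]), 0.54)]
stand [(array([211.1, 284.2]), 0.7)]
lid_knob [(array([272.4, 231.7]), 0.73)]
[{"dx": -0.015, "dy": 0.039, "dz": 0.0012, "wx": -0.417, "wy": 0.001, "wz": 0.0, "fingers": 0}, {"dx": -0.015, "dy": 0.0389, "dz": 0.0028, "wx": -0.417, "wy": 0.001, "wz": 0.001, "fingers": 0}, {"dx": -0.015, "dy": 0.0387, "dz": 0.0046, "wx": -0.417, "wy": 0.001, "wz": 0.0, "fingers": 0}, {"dx": -0.015, "dy": 0.0385, "dz": 0.0062, "wx": -0.417, "wy": 0.001, "wz": 0.001, "fingers": 0}, {"dx": -0.015, "dy": 0.0382, "dz": 0.0079, "wx": -0.417, "wy": 0.0, "wz": 0.0, "fingers": 0}]
end [551.98 -40.03 234.98]
```

View pics/scene7.png

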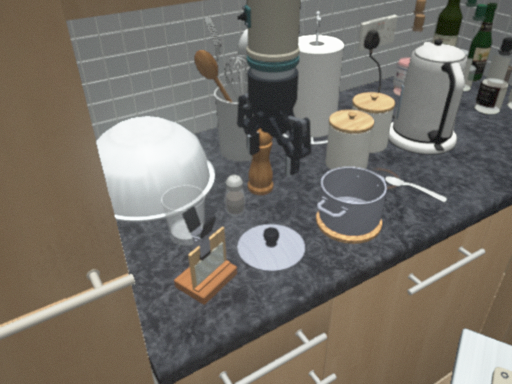

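Lid lies flat on the worktop at (271,247), and the pan and stand are unmoved. Next I'll go above the clip.

servo_tool([
  {"dx": -0.01, "dy": 0.0385, "dz": 0.001, "wx": -0.42, "wy": 0, "wz": 0, "fingers": 0},
  {"dx": -0.01, "dy": 0.0385, "dz": 0.003, "wx": -0.42, "wy": 0, "wz": 0, "fingers": 0},
  {"dx": 0, "dy": 0.0385, "dz": 0.005, "wx": -0.42, "wy": 0, "wz": 0, "fingers": 0},
  {"dx": 0, "dy": 0.0385, "dz": 0.006, "wx": -0.42, "wy": 0, "wz": 0, "fingers": 0},
  {"dx": 0, "dy": 0.0385, "dz": 0.008, "wx": -0.42, "wy": 0, "wz": 0, "fingers": 0},
])

```text
clock: 11.18
eef_pos: [551.3, -39.6, 191.6]
tool_rot: [-3.051, 1.567, 3.104]
force: [-1.0, -0.3, 0.9]
width: 85.6
```

servo_tool([
  {"dx": 0, "dy": 0, "dz": 0, "wx": 0, "wy": 0, "wz": 0, "fingers": 0},
  {"dx": 0, "dy": 0, "dz": 0, "wx": 0, "wy": 0, "wz": 0, "fingers": 0},
])

```text
clock: 11.42
eef_pos: [551.1, -41.5, 192.1]
tool_rot: [-2.757, 1.568, -2.887]
force: [0.1, -0.2, -0.1]
width: 85.3
```

Run:
```python
from plan import *
a=save('scene','scene8');b=save('top','top8');p,R,s=cur(); print(s['clock'],p,s['force'],s['width'],np.degrees(np.arctan2(R[1,2],R[0,2])),R[:,0].round(4),s['qpos'].round(2))
print(proj('scene',p))
for n in ('clip','clip_pivot'):
    r=ctrl.mark_of(n,'scene'); print(n,[(np.round(x['point'],1),round(x['conf'],2),atz('scene',x['point'],118).round(1)) for x in r[:2]])
cv2.imwrite('pics/z6.png',np.hstack([cv2.resize(a[150:310,150:270,::-1],(450,600),interpolation=2)]))
s1=go([552,-40,150],yawR(-7.5),3,0)
```

```text
11.525 [551.40847808 -42.07483217 192.58989399] [-0.71976345  1.03204679  0.33161066] 85.66400169482854 -7.525219937359021 [-1.7e-03 -9.0e-04 -1.0e+00] [ 0.19  0.55 -0.25  1.83  0.18  0.79 -0.28]
[199.4612005  198.19921336]
clip [(array([201.7, 241.1]), 0.6, array([546.1, -29.7, 118. ]))]
clip_pivot [(array([199.1, 236.7]), 0.68, array([555.7, -36.5, 118. ])), (array([348.6, 218.9]), 0.31, array([ 359.1, -189.7,  118. ]))]
[{"dx": 0.0191, "dy": 0.0008, "dz": 0.0, "wx": -0.001, "wy": -0.002, "wz": 0.002, "fingers": 0}, {"dx": 0.0191, "dy": 0.0008, "dz": 0.0, "wx": -0.001, "wy": -0.002, "wz": 0.002, "fingers": 0}, {"dx": 0.0191, "dy": 0.0008, "dz": 0.0, "wx": -0.0, "wy": -0.003, "wz": 0.002, "fingers": 0}]
end [551.99 -40.04 149.98]
```

View pics/z6.png

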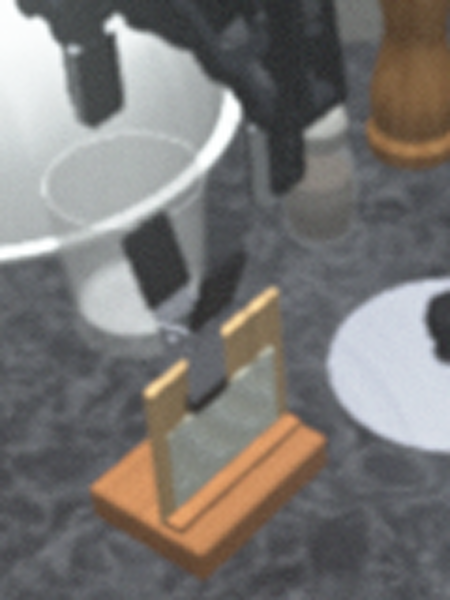

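View pics/top8.png

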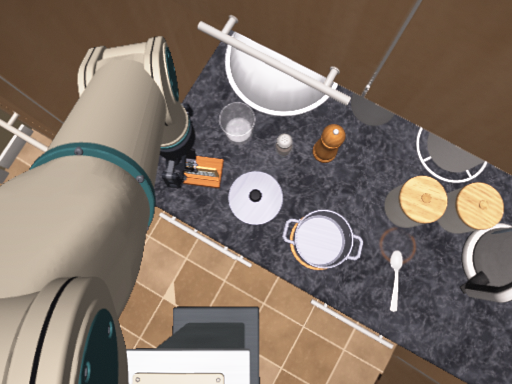

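servo_tool([
  {"dx": 0.02, "dy": 0.001, "dz": 0, "wx": 0, "wy": 0, "wz": 0, "fingers": 0},
  {"dx": 0.02, "dy": 0.001, "dz": 0, "wx": 0, "wy": 0, "wz": 0, "fingers": 0},
  {"dx": 0.02, "dy": 0.0005, "dz": 0, "wx": 0, "wy": 0, "wz": 0, "fingers": 0},
  {"dx": 0.02, "dy": 0, "dz": 0, "wx": 0, "wy": 0, "wz": 0, "fingers": 0},
  {"dx": 0.006, "dy": 0, "dz": 0, "wx": 0, "wy": 0, "wz": 0, "fingers": 0},
])

```text
clock: 12.25
eef_pos: [551.7, -38.7, 127.2]
tool_rot: [-3.034, 1.569, 3.12]
force: [0.1, -0.8, -0.4]
width: 85.5
```

servo_tool([
  {"dx": 0, "dy": 0, "dz": 0, "wx": 0, "wy": 0, "wz": 0, "fingers": 0.2},
  {"dx": 0, "dy": 0, "dz": 0, "wx": 0, "wy": 0, "wz": 0, "fingers": 0.3},
  {"dx": 0, "dy": 0, "dz": 0, "wx": 0, "wy": 0, "wz": 0, "fingers": 0.38},
  {"dx": 0, "dy": 0, "dz": 0, "wx": 0, "wy": 0, "wz": 0, "fingers": 0.38},
])

```text
clock: 12.75
eef_pos: [552.9, -38.7, 129.2]
tool_rot: [0.08, 1.57, -0.05]
force: [-0.7, 0.5, 0.1]
width: 53.1
```

Run:
```python
from plan import *
a=save('scene','scene9');p,R,s=cur(); print(s['clock'],p,s['force'],s['width'],np.degrees(np.arctan2(R[1,2],R[0,2])),R[:,0].round(4))
cv2.imwrite('pics/z7.png',np.hstack([cv2.resize(a[200:290,160:250,::-1],(600,600),interpolation=2)]))
```

```text
12.8 [552.82023027 -38.70266483 129.06848181] [-0.39942368  0.56279188  0.11374479] 52.70539774583177 -7.403458732710256 [ 9.e-04 -0.e+00 -1.e+00]
```

View pics/z7.png

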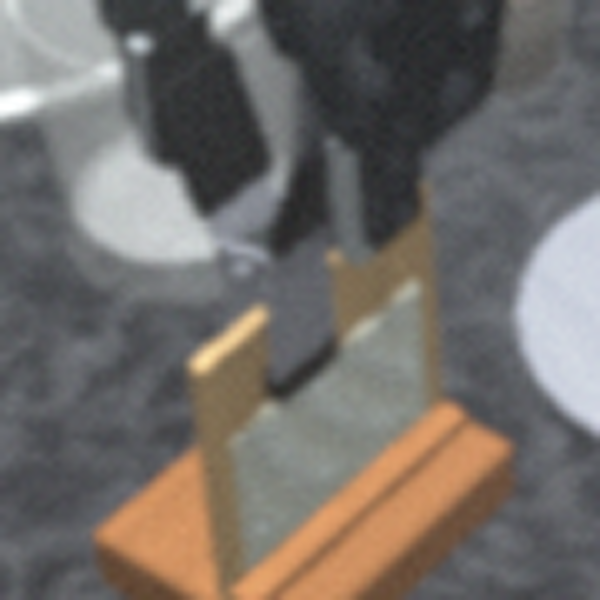

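servo_tool([
  {"dx": 0, "dy": -0.001, "dz": -0.0012, "wx": 0, "wy": 0, "wz": 0, "fingers": 0.42},
  {"dx": 0, "dy": 0, "dz": 0, "wx": 0, "wy": 0, "wz": 0, "fingers": 0.46},
  {"dx": 0, "dy": 0, "dz": 0, "wx": 0, "wy": 0, "wz": 0, "fingers": 0.46},
])

```text
clock: 13.18
eef_pos: [551.2, -39.4, 128.6]
tool_rot: [-2.936, 1.57, -3.065]
force: [-0.1, -0.2, 0.1]
width: 46.2
```

servo_tool([
  {"dx": 0, "dy": 0, "dz": 0, "wx": 0, "wy": 0, "wz": 0, "fingers": 0.5},
  {"dx": 0, "dy": 0, "dz": 0, "wx": 0, "wy": 0, "wz": 0, "fingers": 0.5},
])

```text
clock: 13.42
eef_pos: [551.4, -39.3, 128.7]
tool_rot: [-3.044, 1.571, 3.11]
force: [0.6, -0.4, -0.4]
width: 42.7
```

servo_tool([
  {"dx": 0, "dy": 0, "dz": 0, "wx": 0, "wy": 0, "wz": 0, "fingers": 0.55},
  {"dx": 0, "dy": 0, "dz": 0, "wx": 0, "wy": 0, "wz": 0, "fingers": 0.55},
])

```text
clock: 13.68
eef_pos: [551.5, -39.3, 128.7]
tool_rot: [-2.472, 1.571, -2.601]
force: [-0.2, 0.0, -1.2]
width: 38.6
```

servo_tool([
  {"dx": 0, "dy": 0, "dz": 0, "wx": 0, "wy": 0, "wz": 0, "fingers": 0.6},
  {"dx": 0, "dy": 0, "dz": 0, "wx": 0, "wy": 0, "wz": 0, "fingers": 0.6},
])

```text
clock: 13.92
eef_pos: [551.5, -39.3, 128.7]
tool_rot: [2.176, 1.571, 2.047]
force: [-0.0, 0.5, -0.6]
width: 34.5
```

servo_tool([
  {"dx": 0, "dy": 0, "dz": 0, "wx": 0, "wy": 0, "wz": 0, "fingers": 0.65},
  {"dx": 0, "dy": 0, "dz": 0, "wx": 0, "wy": 0, "wz": 0, "fingers": 0.65},
])

```text
clock: 14.18
eef_pos: [551.5, -39.3, 128.7]
tool_rot: [0.394, 1.571, 0.265]
force: [0.6, -0.0, -1.6]
width: 30.2
```

Run:
```python
from plan import *
a=save('scene','scene10');p,R,s=cur(); print(s['clock'],p,s['force'],s['width'])
cv2.imwrite('pics/z8.png',np.hstack([cv2.resize(a[200:290,160:250,::-1],(600,600),interpolation=2)]))
```

```text
14.225 [551.51967154 -39.31818732 128.73020035] [ 0.19856117 -0.30614839  0.22537501] 30.21456933140052
```

View pics/z8.png

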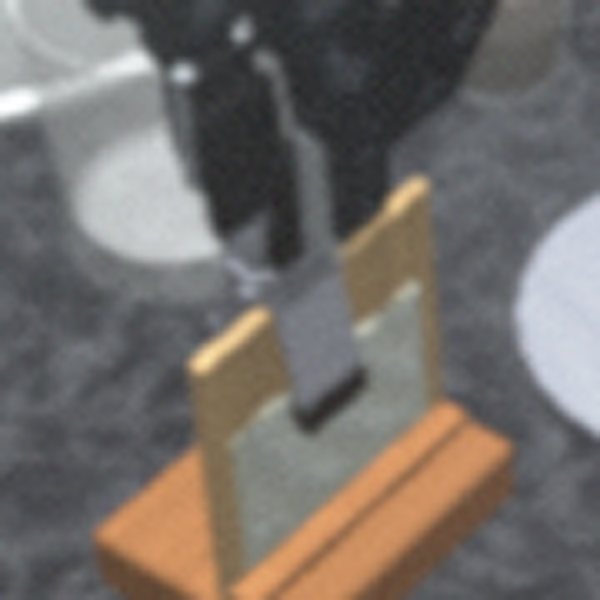

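servo_tool([
  {"dx": 0, "dy": 0, "dz": 0, "wx": 0, "wy": 0, "wz": 0, "fingers": 0.72},
  {"dx": 0, "dy": 0, "dz": 0, "wx": 0, "wy": 0, "wz": 0, "fingers": 0.78},
  {"dx": 0, "dy": 0, "dz": 0, "wx": 0, "wy": 0, "wz": 0, "fingers": 1},
  {"dx": 0, "dy": 0, "dz": 0, "wx": 0, "wy": 0, "wz": 0, "fingers": 1},
  {"dx": 0, "dy": 0, "dz": 0, "wx": 0, "wy": 0, "wz": 0, "fingers": 1},
])

```text
clock: 14.85
eef_pos: [551.5, -39.3, 128.7]
tool_rot: [0.126, 1.571, -0.003]
force: [0.6, 0.8, -1.4]
width: 18.0
```

Run:
```python
from plan import *
a=save('scene','scene11');p,R,s=cur(); print(s['clock'],p,s['force'],s['width'])
cv2.imwrite('pics/z9.png',np.hstack([cv2.resize(a[200:290,160:250,::-1],(600,600),interpolation=2)]))
```

```text
14.9 [551.52447765 -39.33248272 128.72573939] [0.29776216 0.69551596 0.05351281] 18.09009766314121
```

View pics/z9.png

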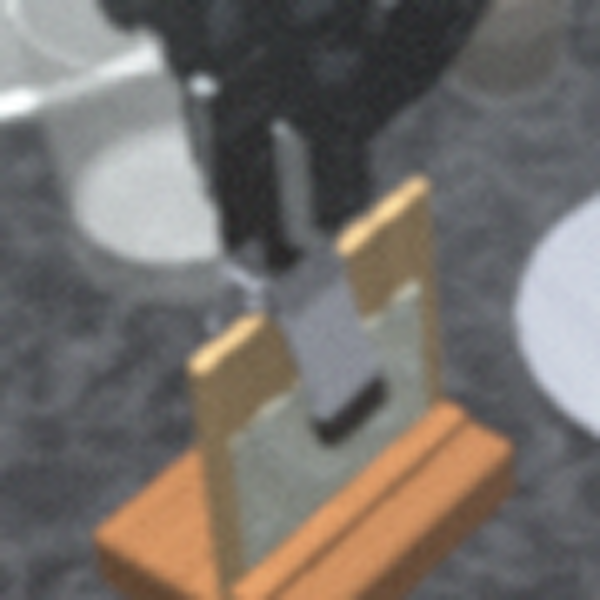

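Clip squeezed to its stop (width reads 18). The jaws stand off the board on both sides, so I'll lift.

servo_tool([
  {"dx": -0.006, "dy": 0, "dz": 0, "wx": 0, "wy": 0, "wz": 0, "fingers": 1},
  {"dx": -0.015, "dy": 0, "dz": 0, "wx": 0, "wy": 0, "wz": 0, "fingers": 1},
  {"dx": -0.03, "dy": 0, "dz": 0, "wx": 0, "wy": 0, "wz": 0, "fingers": 1},
  {"dx": -0.04, "dy": 0, "dz": 0, "wx": 0, "wy": 0, "wz": 0, "fingers": 1},
  {"dx": -0.03, "dy": 0, "dz": 0, "wx": 0, "wy": 0, "wz": 0, "fingers": 1},
])

```text
clock: 15.52
eef_pos: [552.0, -39.2, 221.6]
tool_rot: [0.115, 1.569, -0.014]
force: [-0.2, 0.1, 0.1]
width: 18.1
```

servo_tool([
  {"dx": 0, "dy": 0, "dz": 0, "wx": 0, "wy": 0, "wz": 0, "fingers": 1},
  {"dx": 0, "dy": 0, "dz": 0, "wx": 0, "wy": 0, "wz": 0, "fingers": 1},
])

```text
clock: 15.78
eef_pos: [551.0, -39.4, 219.2]
tool_rot: [-2.814, 1.57, -2.944]
force: [-0.1, -0.3, -0.5]
width: 18.2
```

Run:
```python
from plan import *
a=save('scene','scene12');p,R,s=cur(); print(s['clock'],p,s['force'],s['width'],R[:,0].round(4))
cv2.imwrite('pics/z10.png',np.hstack([cv2.resize(a[130:310,140:290,::-1],(500,600),interpolation=2)]))
for n in ('clip_pivot','jaw_sleeve','jaw_plain','stand'):
    r=ctrl.mark_of(n,'scene'); print(n,[(np.round(x['point'],1),round(x['conf'],2)) for x in r[:2]])
print('tcp',proj('scene',p),'pin exp',proj('scene',p-[0,0,10]),'tips',proj('scene',p-[0,0,50]+R[:,2]*18),proj('scene',p-[0,0,50]-R[:,2]*18))
```

```text
15.825 [550.8039722  -39.37073542 218.74866704] [-0.26187534 -0.10718083 -1.41402045] 18.308809647654208 [-0.0016 -0.     -1.    ]
clip_pivot [(array([199.8, 197.2]), 0.9)]
jaw_sleeve [(array([192.4, 210.8]), 0.56)]
jaw_plain [(array([209.8, 219.5]), 0.86), (array([260.5, 187.5]), 0.27)]
stand [(array([210.9, 283.6]), 0.79), (array([270.4, 249.1]), 0.65)]
tcp [197.30085893 185.06649749] pin exp [197.87521461 190.56744328] tips [191.35775915 207.56655322] [208.99796185 215.88210097]
```

View pics/z10.png

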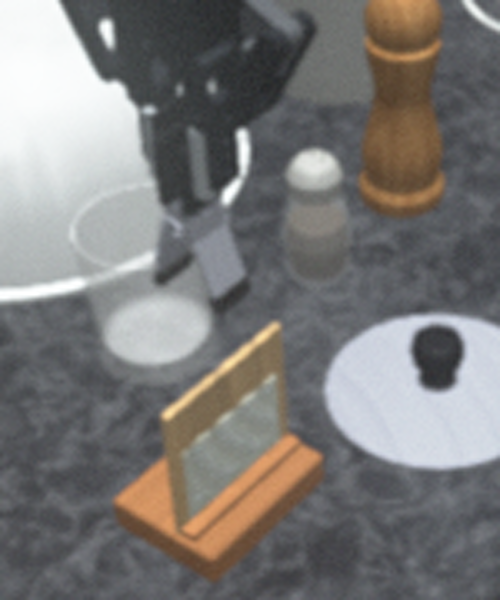

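Run:
```python
from plan import *
b=save('top','top13'); a=cv2.imread('pics/scene12.png')[...,::-1]
cv2.imwrite('pics/z11.png',np.hstack([cv2.resize(a[150:250,300:400,::-1],(400,400),interpolation=2),cv2.resize(b[190:290,270:370,::-1],(400,400),interpolation=2)]))
print(proj('scene',(551.5,-39.3,118)))
for c in ('scene','top'):
    r=ctrl.mark_of('pan',c); print(c,[(np.round(x['point'],1),round(x['conf'],2),atz(c,x['point'],10).round(1)) for x in r[:2]])
# edge overlay: predicted rim circle
for c,im,o in (('scene',a,(300,150)),('top',b,(270,190))):
    im=cv2.resize(im[o[1]:o[1]+100,o[0]:o[0]+100,::-1],(400,400),interpolation=2)
    for r_,col in ((62,(0,0,255)),(59,(0,255,0))):
        P=np.array([proj(c,(393+r_*np.cos(t),-321.5+r_*np.sin(t),95)) for t in np.linspace(0,6.283,100)])
        P=((P+0.5-np.array(o))*4).astype(int); cv2.polylines(im,[P],True,col,1)
    cv2.imwrite(f'pics/ov_{c}.png',im)
cv2.imwrite('pics/z12.png',np.hstack([cv2.imread('pics/ov_scene.png'),cv2.imread('pics/ov_top.png')]))
```

```text
[202.26139212 236.45097904]
scene [(array([348. , 221.5]), 0.64, array([ 391. , -312.5,   10. ]))]
top []
```

View pics/z11.png

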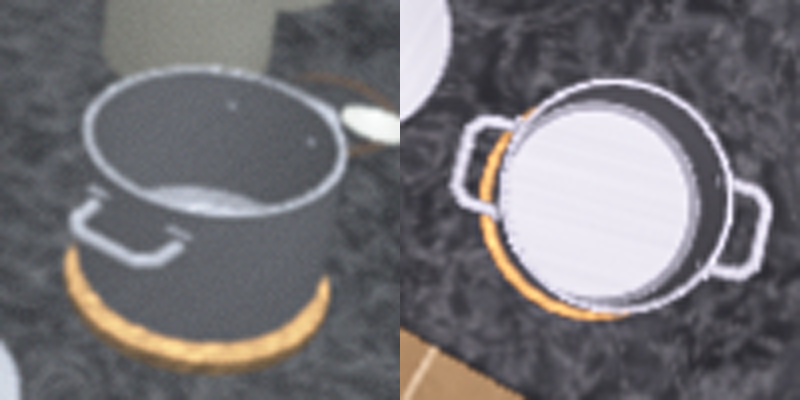

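View pics/z12.png

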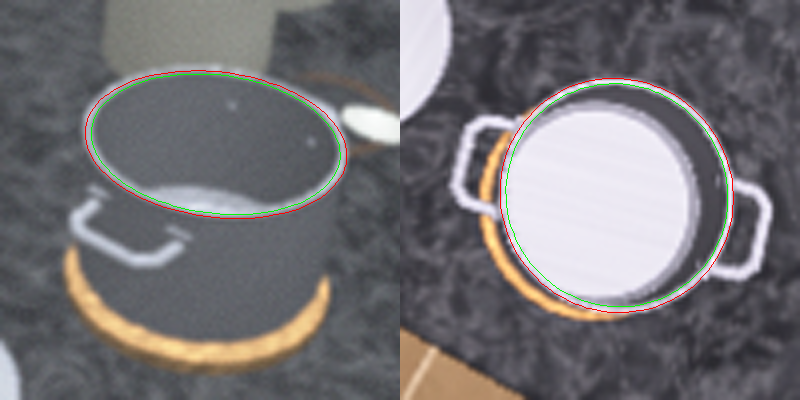

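Run:
```python
from plan import *
a=save('scene','scene14');p,R,s=cur(); print(p)
b=cv2.imread('pics/scene11.png')
def mark(im,pp,o,sc):
    im=cv2.resize(im[o[1]:o[1]+75,o[0]:o[0]+50],(400,600),interpolation=2)
    for d,sg,col in ((10.7,0,(0,0,255)),(50.5,17,(0,255,0)),(50.5,-17,(0,255,255)),(0,0,(255,255,0))):
        q=proj('scene',pp-np.array([0,0,d])+R[:,2]*sg); q=(q+.5-o)*8; cv2.circle(im,tuple(int(v) for v in q),4,col,1)
    return im
i1=mark(b,np.array([551.5,-39.3,128.7]),np.array((175,205)),8)
i2=mark(a[...,::-1].copy(),p,np.array((175,160)),8)
cv2.imwrite('pics/z13.png',np.hstack([i1,i2]))
```

```text
[551.41680048 -39.27360484 219.20816711]
```

View pics/z13.png

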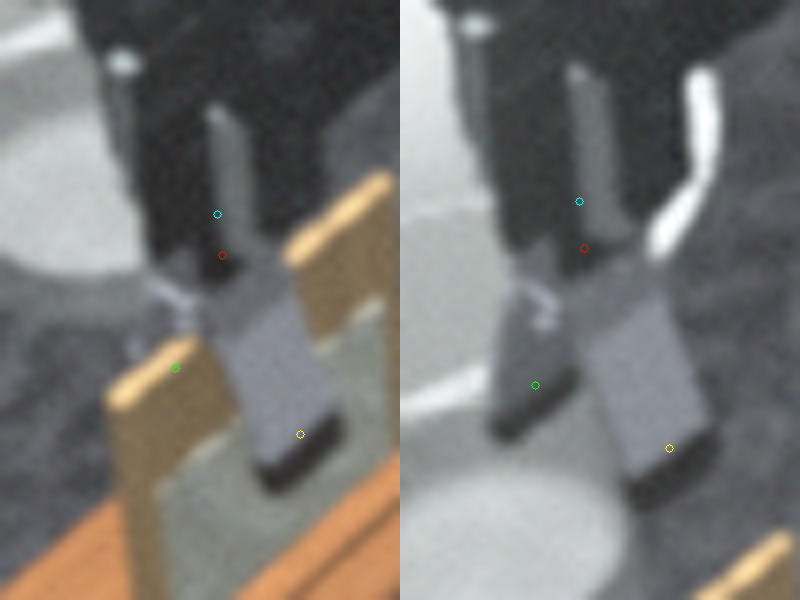

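Run:
```python
from plan import *
s1=go([334.5,-306.2,190],yawR(-14.6),10,1)
```

```text
[{"dx": 0.0039, "dy": -0.039, "dz": -0.0241, "wx": 0.12, "wy": -0.0, "wz": 0.0, "fingers": 1}, {"dx": 0.0039, "dy": -0.0393, "dz": -0.0236, "wx": 0.12, "wy": -0.0, "wz": 0.0, "fingers": 1}, {"dx": 0.0039, "dy": -0.0396, "dz": -0.0231, "wx": 0.12, "wy": -0.001, "wz": 0.0, "fingers": 1}, {"dx": 0.0039, "dy": -0.0399, "dz": -0.0226, "wx": 0.12, "wy": -0.0, "wz": 0.0, "fingers": 1}, {"dx": 0.0039, "dy": -0.0402, "dz": -0.0221, "wx": 0.12, "wy": -0.001, "wz": 0.0, "fingers": 1}]
[{"dx": 0.0039, "dy": -0.0405, "dz": -0.0216, "wx": 0.12, "wy": -0.0, "wz": 0.0, "fingers": 1}, {"dx": 0.0039, "dy": -0.0407, "dz": -0.0211, "wx": 0.12, "wy": -0.001, "wz": 0.0, "fingers": 1}, {"dx": 0.0039, "dy": -0.041, "dz": -0.0206, "wx": 0.12, "wy": -0.0, "wz": 0.0, "fingers": 1}, {"dx": 0.0039, "dy": -0.0412, "dz": -0.02, "wx": 0.12, "wy": -0.001, "wz": 0.0, "fingers": 1}, {"dx": 0.0039, "dy": -0.0415, "dz": -0.0196, "wx": 0.12, "wy": -0.0, "wz": 0.0, "fingers": 1}]
end [ 334.48 -306.17  190.01]
```

servo_tool([
  {"dx": 0, "dy": -0.025, "dz": -0.015, "wx": 0.1, "wy": 0, "wz": 0, "fingers": 1},
  {"dx": 0, "dy": -0.039, "dz": -0.0235, "wx": 0.12, "wy": 0, "wz": 0, "fingers": 1},
  {"dx": 0, "dy": -0.04, "dz": -0.023, "wx": 0.12, "wy": 0, "wz": 0, "fingers": 1},
  {"dx": 0, "dy": -0.04, "dz": -0.0225, "wx": 0.12, "wy": 0, "wz": 0, "fingers": 1},
  {"dx": 0, "dy": -0.04, "dz": -0.022, "wx": 0.12, "wy": 0, "wz": 0, "fingers": 1},
])

```text
clock: 16.85
eef_pos: [449.6, -165.4, 219.5]
tool_rot: [-2.124, 1.57, -2.316]
force: [0.8, -0.3, -0.2]
width: 18.0
```

servo_tool([
  {"dx": 0, "dy": -0.0405, "dz": -0.0215, "wx": 0.12, "wy": 0, "wz": 0, "fingers": 1},
  {"dx": 0, "dy": -0.041, "dz": -0.021, "wx": 0.12, "wy": 0, "wz": 0, "fingers": 1},
  {"dx": 0, "dy": -0.041, "dz": -0.0205, "wx": 0.12, "wy": 0, "wz": 0, "fingers": 1},
  {"dx": 0, "dy": -0.041, "dz": -0.02, "wx": 0.12, "wy": 0, "wz": 0, "fingers": 1},
  {"dx": 0, "dy": -0.041, "dz": -0.0195, "wx": 0.12, "wy": 0, "wz": 0, "fingers": 1},
])

```text
clock: 17.48
eef_pos: [341.6, -298.3, 219.6]
tool_rot: [-2.295, 1.57, -2.55]
force: [-1.1, 0.1, -0.3]
width: 18.4
```

servo_tool([
  {"dx": 0, "dy": -0.01, "dz": -0.006, "wx": 0, "wy": 0, "wz": 0, "fingers": 1},
  {"dx": 0, "dy": 0, "dz": 0, "wx": 0, "wy": 0, "wz": 0, "fingers": 1},
  {"dx": 0, "dy": 0, "dz": 0, "wx": 0, "wy": 0, "wz": 0, "fingers": 1},
])

```text
clock: 17.85
eef_pos: [338.3, -302.1, 219.5]
tool_rot: [0.831, 1.57, 0.58]
force: [0.2, -0.1, -0.3]
width: 17.8
```

Run:
```python
from plan import *
a=save('scene','scene15');b=save('top','top15');p,R,s=cur(); print(s['clock'],p,s['force'],s['width'],np.degrees(np.arctan2(R[1,2],R[0,2])),R[:,0].round(4))
cv2.imwrite('pics/z14.png',np.hstack([cv2.resize(a[120:270,290:420,::-1],(520,600),interpolation=2)]))
s1=go([334.5,-306.2,190],yawR(-14.6),2,1)
for n in ('clip_pivot','jaw_sleeve','jaw_plain'):
    for c in ('scene',):
        r=ctrl.mark_of(n,c); print(n,[(np.round(x['point'],1),round(x['conf'],2)) for x in r[:2]])
print('pin exp',proj('scene',p-[0,0,10.7]),'tips',proj('scene',p-[0,0,52]+R[:,2]*18),proj('scene',p-[0,0,52]-R[:,2]*18))
```

```text
17.95 [ 338.46427181 -302.12608796  219.52448036] [-0.15422971  0.1392871  -0.31564044] 18.36558672380712 -14.355056457342517 [ 5.e-04  3.e-04 -1.e+00]
[{"dx": 0.0197, "dy": -0.0033, "dz": -0.0019, "wx": 0.02, "wy": 0.002, "wz": -0.002, "fingers": 1}, {"dx": 0.0197, "dy": -0.0033, "dz": -0.0019, "wx": 0.021, "wy": 0.002, "wz": -0.002, "fingers": 1}]
end [ 334.48 -306.21  189.97]
clip_pivot [(array([386.4, 146.8]), 0.87)]
jaw_sleeve [(array([375.8, 162.2]), 0.78)]
jaw_plain [(array([390.3, 172.5]), 0.65), (array([210.1, 284.6]), 0.34)]
pin exp [387.61428947 144.38796025] tips [374.96748018 161.1362292 ] [393.20605239 168.4512081 ]
```

View pics/z14.png

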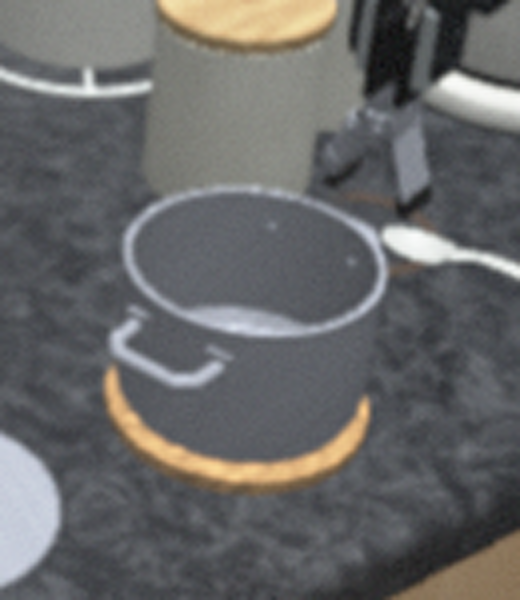

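servo_tool([
  {"dx": 0.02, "dy": -0.003, "dz": -0.002, "wx": 0.02, "wy": 0, "wz": 0, "fingers": 1},
  {"dx": 0.03, "dy": -0.0036, "dz": -0.0018, "wx": 0.02, "wy": 0, "wz": 0, "fingers": 1},
  {"dx": 0.027, "dy": 0, "dz": 0, "wx": 0, "wy": 0, "wz": 0, "fingers": 1},
  {"dx": 0, "dy": 0, "dz": 0, "wx": 0, "wy": 0, "wz": 0, "fingers": 1},
  {"dx": 0, "dy": 0, "dz": 0, "wx": 0, "wy": 0, "wz": 0, "fingers": 1},
])

```text
clock: 18.73
eef_pos: [334.2, -307.2, 162.2]
tool_rot: [-0.297, 1.57, -0.554]
force: [-0.5, -0.2, -0.0]
width: 18.2
```

```bash
cat > look.py <<'E'
from plan import *
import sys
n=sys.argv[1]
a=save('scene','s'+n);b=save('top','t'+n);p,R,s=cur(); print(s['clock'],p,s['force'],s['width'],np.degrees(np.arctan2(R[1,2],R[0,2])),R[:,0].round(4))
o=np.array((325,130)); im=cv2.resize(a[130:230,325:425,::-1],(600,600),interpolation=2)
cv2.imwrite('pics/zr'+n+'.png',im); im=im.copy()
for d,sg,col in ((10.7,0,(0,0,255)),(51,17,(0,255,0)),(51,-17,(0,255,255))):
    q=(proj('scene',p-np.array([0,0,d])+R[:,2]*sg)+.5-o)*6; cv2.circle(im,tuple(int(v) for v in q),4,col,1)
for r_,col in ((62,(0,0,255)),(59,(0,255,0))):
    P=np.array([proj('scene',(393+r_*np.cos(t),-321.5+r_*np.sin(t),95)) for t in np.linspace(0,6.283,100)])
    cv2.polylines(im,[((P+.5-o)*6).astype(int)],True,col,1)
cv2.imwrite('pics/z'+n+'.png',im)
for n in ('clip_pivot','jaw_sleeve','jaw_plain'):
    for c in ('scene','top'):
        r=ctrl.mark_of(n,c); print(n,c,[(np.round(x['point'],1),round(x['conf'],2)) for x in r[:2]])
d=p-[393,-321.5,0]; x=np.array([.9677,-.2521,0]); y=np.array([.2521,.9677,0]); print('pan frame',d@x,d@y)
E
python3 look.py 16
```

```text
18.825 [ 334.2837429  -307.44155528  162.50279054] [-0.00726618  0.35615383 -0.03187095] 18.29000103807837 -14.708849802294866 [ 0.0013 -0.001  -1.    ]
clip_pivot scene [(array([383.8, 176.8]), 0.55)]
clip_pivot top []
jaw_sleeve scene [(array([375.2, 189.8]), 0.64), (array([233.1, 212.5]), 0.23)]
jaw_sleeve top []
jaw_plain scene [(array([390.2, 196.3]), 0.76)]
jaw_plain top [(array([254.9, 192.6]), 0.26)]
pan frame -60.363855912330266 -1.1980114629767464
```

View pics/z16.png

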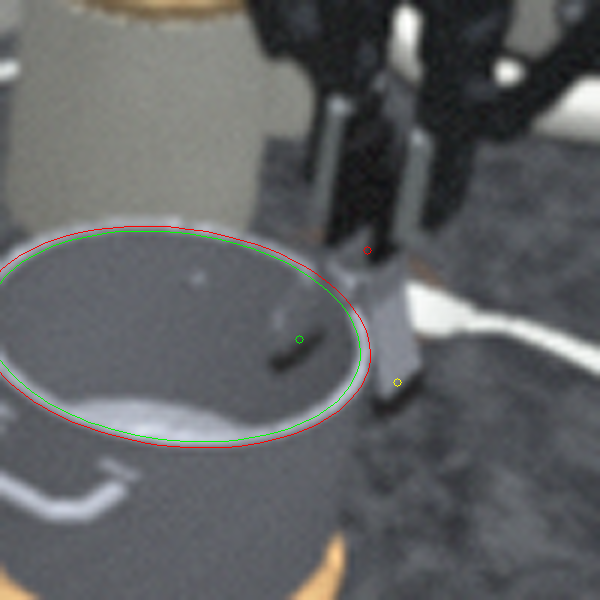

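View pics/t16.png

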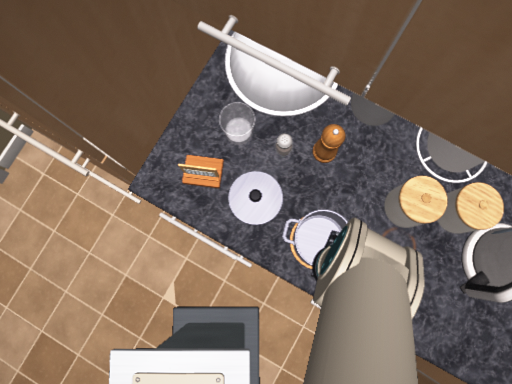

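servo_tool([
  {"dx": 0.012, "dy": 0.0005, "dz": 0, "wx": 0, "wy": 0, "wz": 0, "fingers": 1},
  {"dx": 0.012, "dy": 0.0005, "dz": 0, "wx": 0, "wy": 0, "wz": 0, "fingers": 1},
  {"dx": 0.006, "dy": 0.0005, "dz": 0, "wx": 0, "wy": 0, "wz": 0, "fingers": 1},
  {"dx": 0, "dy": 0, "dz": 0, "wx": 0, "wy": 0, "wz": 0, "fingers": 1},
])

```text
clock: 19.62
eef_pos: [333.7, -305.7, 138.6]
tool_rot: [2.647, 1.57, 2.391]
force: [0.1, 0.4, 0.1]
width: 18.4
```

```bash
python3 look.py 17
```

```text
19.725 [ 333.99482486 -306.02681961  139.13835265] [-0.01305495  0.08397199 -0.950539  ] 18.20880628067331 -14.713827260698551 [-0.e+00  1.e-04 -1.e+00]
clip_pivot scene [(array([384.8, 187. ]), 0.55)]
clip_pivot top []
jaw_sleeve scene [(array([373.3, 199.7]), 0.81)]
jaw_sleeve top []
jaw_plain scene [(array([386.7, 209.9]), 0.75), (array([381.7, 188.6]), 0.47)]
jaw_plain top []
pan frame -61.0000967627908 0.09819201406316588
```

View pics/z17.png

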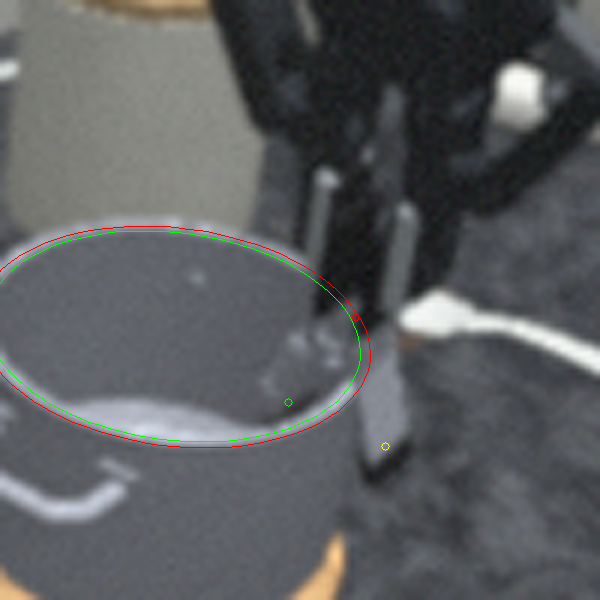

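servo_tool([
  {"dx": 0.007, "dy": 0, "dz": 0.0006, "wx": 0, "wy": 0, "wz": 0, "fingers": 1},
  {"dx": 0.007, "dy": 0, "dz": 0, "wx": 0, "wy": 0, "wz": 0, "fingers": 1},
  {"dx": 0.006, "dy": 0, "dz": 0, "wx": 0, "wy": 0, "wz": 0, "fingers": 1},
  {"dx": 0, "dy": 0, "dz": 0, "wx": 0, "wy": 0, "wz": 0, "fingers": 1},
])

```text
clock: 20.52
eef_pos: [334.1, -305.9, 123.7]
tool_rot: [2.655, 1.57, 2.398]
force: [0.1, -0.3, -1.3]
width: 18.1
```

```bash
python3 look.py 18
```

```text
20.625 [ 334.37787142 -306.11788197  124.11318829] [-0.34501596  0.1445996  -1.01158437] 18.00649577929561 -14.718832136799515 [-1.e-04  2.e-04 -1.e+00]
clip_pivot scene [(array([382.6, 191.8]), 0.95)]
clip_pivot top [(array([239.1, 132.6]), 0.69)]
jaw_sleeve scene [(array([372.5, 205.8]), 0.59)]
jaw_sleeve top []
jaw_plain scene [(array([387.5, 215.9]), 0.78)]
jaw_plain top []
pan frame -60.60646578105345 0.10663700242085032
```

View pics/zr18.png

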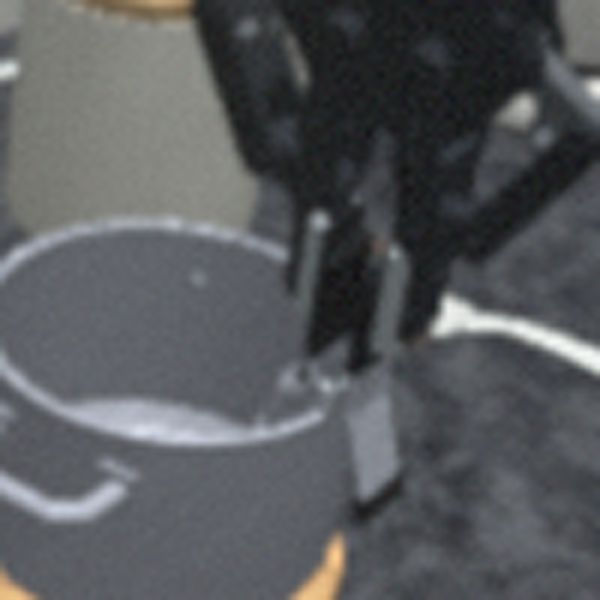

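View pics/z18.png

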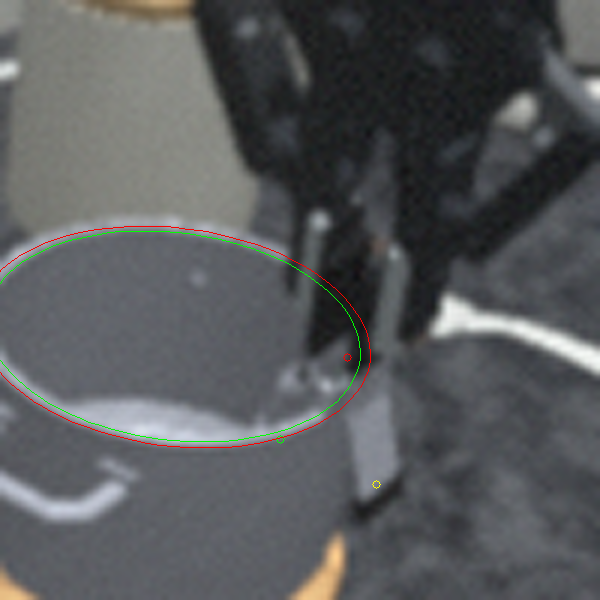

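View pics/s18.png

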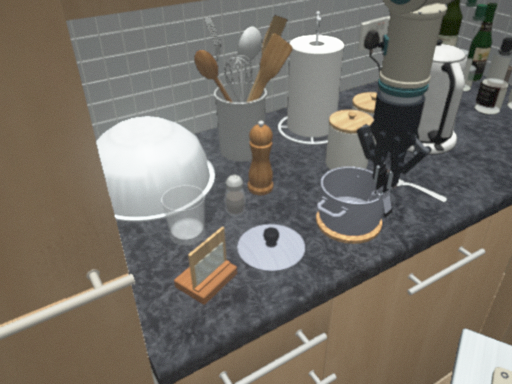

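Run:
```python
from plan import *
p,R,s=cur(); print(s['clock'],p,s['force'],s['width']); print(ctrl.finish_job()); s=ctrl.read_state(); print(s['clock'],s['eef_pos'],s['force'],s['width'])
```

```text
20.925 [ 334.42364842 -306.22984373  124.32749541] [-0.06782844  0.64624794  0.15762424] 18.097163117984575
the job is handed in; nothing more can be done
None
the job is handed in; nothing more can be done
```

The job is handed in at about 21 s of the 56 s allowed. The gripper is holding the clip wide open over the pan's wall.

- **Lid:** I lifted it off by the knob and lowered it until it touched the worktop between the stand and the pan. It pressed with about 21 N at most. I then let go, and it lies flat there.
- **Clip:** I squeezed its grips to the stop (the opening reads 18 mm; you gave about 20 mm) and lifted it straight off the board. The stand did not shift in the pictures.
- **At the pan:** The clip straddles the rim on the pan's -x side, nearest the robot, with the sleeve leg inside and the plain leg outside. The hinge pin is about 18 mm above the rim, and the jaws reach about 22–26 mm below it.

**Last checks:** The gripper was within about 0.2 mm of the wall's midline. The force reading was within its noise (about 1 N or less), so I found no sign of the clip touching the pan. The rim circle I fitted before bringing the clip over still matched the final picture. The stand, salt, mill and glass looked unmoved.

**What disagreed:**
- The jaw tips showed 2–4 pixels (about 5 mm) lower in the pictures than I had calculated, which is why the depth is a range.
- The top camera could not see the jaws at the end. Its one clip-pivot report was a false hit on the glass.
- I could not measure the gap between the clip and the wall directly. It rests on the positions, the force reading and the scene camera view.

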